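Level the pantry shelf with a spirit level and keep it pressed

TASK

The little worktop shelf leans and has to be level under load: lay the spirit level lengthwise along the middle of its board and let go, then turn the black hand wheel of the screw foot so that the bubble comes to rest between its two lines while the level is pressed down (the board gives a little on its rubber buffers, which shifts the bubble). Finish while pressing the level firmly down on the board with the fingers, about 10 N, with the bubble between the lines, so that I can tighten the lock nut; leave the groceries and the spanner where they are.

Things in the scene. Friction and masses are not known exactly. Their poses are not given: they have to be found in the camera images.
- level: yellow pocket spirit level with black ends, 200 long x 24 wide x 42 mm high, 0.22 kg, standing on its flat base on the worktop, vial up. Origin: centre of the base; x along its length, z up. Grip it across the 24 mm width at mid-length, 15 to 30 mm above the base. It reads true either way round.
- level_top (a point): centre of the level's top edge, 42 mm above its base: here a 52 mm long window shows the lime green vial (its cover lies 3 mm below the edge). Left and right of the window the top edge is a flat rail to press on. Pressed in the middle, or on both rails alike, the reading does not change.
- bubble (a joint): where the pale bubble (16 mm long) stands along the vial, m, positive towards the level's +x end, 0 = centred. It drifts to the higher end, 20 mm for each degree of slope, and takes 1.5 s to settle. Two black lines stand 10 mm either side of the centre: the bubble is between them when this is within 2 mm of 0.
- shelf: low worktop shelf that stands firm and does not slide: oak board 150 x 400 x 18 mm on two fixed feet (y = +170 mm) and one screw foot (y = -170 mm, the robot's right). Origin: on the worktop under the board's middle; y along the board to the fixed feet, x across it, away from the robot, z up. A thin steel rail 29 mm high stands on the board at x = +64 mm.
- shelf_mid (a point): centre of the board's top face, about 78 mm above the worktop; x across the board, y along it towards the fixed feet, z square to it (tilts with it). At the screw foot's end the board lies on soft rubber buffers: pressed at its middle with 7 N or more it sinks there by 0.9 mm and sits solid, so the bubble shifts 3.0 mm away from the screw foot, and back when let go.
- foot_grip (a point): centre of the ribbed black hand wheel on the screw foot: 44 mm in diameter, 18 mm high, axis vertical, 20 mm clear above the board. It stays at this height and where it is left. Clockwise seen from above raises this end of the board, 6 mm a turn: the bubble moves 3.2 mm per radian towards the foot. It starts wound in (this end low), 1.7 to 3 rad from level under pressing.
- red_tin: bystander: low red tin, 75 mm in diameter, 58 mm high, behind the shelf's left end; origin at the centre of its underside
- flat_tin: bystander: flat tin, 86 mm in diameter, 40 mm high, at the front right; origin at the centre of its underside
- mushroom_jar: bystander: jar with a grey lid, 68 mm in diameter, 94 mm high, behind the shelf's left end; origin at the centre of its underside
- olive_jar: bystander: jar with a yellow lid, 67 mm in diameter, 82 mm high, to the right of the shelf; origin at the centre of its underside
- green_bottle: bystander: green bottle, 43 x 68 mm, 145 mm high, to the right of the shelf; origin at the centre of its underside
- tea_box: bystander: green box, 75 x 128 x 67 mm high, at the front left; origin at the centre of its underside
- spanner: bystander: steel spanner lying on the worktop to the right of the screw foot; origin on its underside

How it is judged:
On the way:
1. the spirit level lies lengthwise along the middle of the shelf board, let go, while the screw foot is still wound in (x of level in the frame of shelf_mid between -0.035 and 0.035 m and y of level in the frame of shelf_mid between -0.035 and 0.05 m and z of level in the frame of shelf_mid between -0.003 and 0.003 m and angle between the x axis of level and the y axis of shelf_mid, either way round below 0.14 rad and angle between level's own z axis and vertical below 0.05 rad and contact force between the fingers and level below 0.2 N and height (world z) of shelf_mid below 0.0778 m), for 0.3 s.
At the end, for the whole second after the job is handed in: fingers press the level down (8 to 30 N between level and shelf), not touching the shelf; bubble within 2.2 mm of centre, board within 0.0026 rad of horizontal; level flat on the board within 35 mm of its middle (50 towards the fixed feet) and 0.14 rad of its length (x of level in the frame of shelf_mid between -0.035 and 0.035 m and y of level in the frame of shelf_mid between -0.035 and 0.05 m and z of level in the frame of shelf_mid between -0.003 and 0.003 m and angle between the x axis of level and the y axis of shelf_mid, either way round below 0.14 rad and angle between level's own z axis and vertical below 0.05 rad and value of joint bubble between -0.0022 and 0.0022 m and angle between shelf_mid's own z axis and vertical below 0.0026 rad and contact force between level and shelf between 8 and 30 N and contact force between the fingers and level above 4 N and contact force between the fingers and shelf below 1 N and linear speed of level below 0.01 m/s); the arm keeps its last pose, push and grip.
It fails at once if a grocery or the spanner is moved by more than 3 cm or knocked over (distance of any of red_tin, flat_tin, mushroom_jar, olive_jar, green_bottle, tea_box, spanner from where it was at the start of the episode above 0.03 m or angle between any of red_tin, flat_tin, mushroom_jar, olive_jar, green_bottle, tea_box, spanner's own z axis and vertical above 0.5 rad).
It fails at once if the spirit level is pressed on the board with more than 50 N (contact force between level and shelf above 50 N).
It also fails if it takes over 72 s, if anything falls off the work surface, if the arm or the gripper's body presses on something with over 40 N, if the wrist force passes 120 N, or if a joint passes its speed limit or range.

ROBOT

A 6-joint arm with a two-finger parallel gripper is mounted at the origin on a cart in front of the work surface, level with it; the furniture and walls round the work are solid. World frame = base frame: x ahead of the robot, y to its left, z up, the work surface at z = 0. Lengths are in m, angles in rad, forces in N, time in s.
With the tool pointing down it reaches from about 0.3 to 0.875 m from the base axis. Payload 6.4 kg.
Tool frame: the origin (TCP) lies midway between the tips of the shut fingers; the grasp point (between the pads) lies 19 mm behind it; z points along the fingers, y is the direction in which the jaws open and shut (so a half turn about z gives the same grasp; the last joint's range is limited). The gripper opens to 85 mm and grips with 20 to 120 N. Pads are 22 mm wide; open, the fingers measure 114 mm over their backs; the gripper's body (76 mm by 85 mm) begins 54 mm behind the grasp point. The pads swing forward as they close: fully open they stand 13 mm farther back than shut.
Start: joints at [-1.327, 0.181, 1.607, -0, 1.354, -0.206], TCP at [0.25, -0.518, 0.231] pointing down, gripper open.
Joint ranges: [-2.99, 2.99], [-0.89, 2.07], [0.3, 2.58], [-1.14, 4.28], [0, 2.63], [-3.12, 3.12]. Speed limits (rad/s): [2.57, 2.57, 3.01, 3.14, 3.14, 3.14].

INTERFACE

Orientations are given as a unit quaternion [w, x, y, z].
In Python, from bench import ctrl gives the robot as it stands. The module is installed in compiled form; this text tells all that it offers.
- The arm moves only by the tool arm_command, never from a script. Its argument "plan" is one flat list of numbers, 4 for each row, row after row: the shift along the tool's x, y, z in mm, then the turn about the tool's z in rad. A call has 1 to 20 rows; each row shifts and turns the commanded pose from where the row before left it, along the tool's axes as they then stand; what a row does not reach is not made up. A row lasts 1/10 s, in which the tool goes at most 50 mm and 8.59 degrees, less where a joint would pass 70% of its speed; a pose out of reach is approached as far as the arm can. A call is refused whole if a number of a shift passes 50 or a number of a turn 0.15, either way. A call with a gripper value outside its range is refused whole. "grip" is the opening, from 0 (shut) to 1 (fully open), set as the call begins (left out, the last holds). The fingers move at their own pace and stop on an object; the grip force is fixed at half the most. Time passes only in rows, so rows that do not move let the fingers close. It gives the time, the measured TCP pose, the force and the opening at its end, in the units of the state.
- ctrl.get_obs(): the state, without advancing time (a new reading comes with each control period).
- ctrl.camera(name): name is "side" or "top" or "wrist"; returns a dict with "color" (420x560x3 uint8, red, green, blue), "camera_matrix" (3x3 intrinsics, pixels), "eye" and "attitude" of the camera in the world; the wrist camera has in their place "T_tool_cam" (4x4, takes a point from camera to tool coordinates, whose origin is the TCP and whose axes are the flange's). Camera axes: x right, y up, looking along -z (the intrinsics and any distortion apply to the point x, -y, -z); pixel columns grow to the right and rows downward; lengths in m; the calibration is good to about 2 mm. A picture is of the moment at which its call begins: read the wrist's pose just before it. There is no depth.
- ctrl.hand_in(): hands the job in, once; it reports no verdict.
The state is a dict: "time_s": time; "q": joint angles; "dq": joint speeds; "joint_efforts": joint torques, N m; "eef_pos": TCP position; "eef_rot": TCP orientation; "wrist_force": force on the tool from outside, world axes, zero at the start; "torque": the same for the moment, N m; "opening": opening from 0.0 (shut) to 1.0 (fully open).
Only numpy, scipy, OpenCV 4.12 (cv2) and the standard library are available. Lean on these libraries where they do the work, as an engineer would, in place of code of your own. Each camera call takes 0.05 s, during which the arm holds its last target. There are 200 camera calls.

## Working session

There is one attempt and no reset: what is moved stays moved. The work goes in short steps, Python scripts to look and compute and a tool call to move; the robot and the scene stay as the last step left them, time stands still between calls to the robot, and variables do not carry over. Pictures are saved under pics/ and viewed, about 8 in all and at most 12, crops included, and the job is handed in when it is done.

Besides the shell and the picture viewer there is one more tool, called as name(argument=value, ...) on one line, values as JSON. arm_command: Moves the arm, as the interface text tells. Its arguments: {"type":"object","properties":{"plan":{"type":"array","items":{"type":"number"}},"grip":{"type":"number"}},"required":["plan"]}

```bash
mkdir -p pics
cat > h.py <<'E'
import numpy as np, cv2
from bench import ctrl
from scipy.spatial.transform import Rotation as R
def rot(a):
    a=np.array(a,float)
    return a if a.shape==(3,3) else R.from_quat(a[[1,2,3,0]]).as_matrix()
def snap(cam,name,crop=None,scale=1):
    o=ctrl.get_obs(); c=ctrl.camera(cam); im=c['color'][:,:,::-1]
    if cam=='wrist':
        T=np.eye(4);T[:3,:3]=rot(o['eef_rot']);T[:3,3]=o['eef_pos'];T=T@np.array(c['T_tool_cam'])
        E,A=T[:3,3],T[:3,:3]
    else: E,A=np.array(c['eye']),rot(c['attitude'])
    np.savez(f'pics/{name}.npz',K=c['camera_matrix'],E=E,A=A)
    cv2.imwrite(f'pics/{name}_full.png',im)
    if crop: im=im[crop[1]:crop[3],crop[0]:crop[2]]
    if scale!=1: im=cv2.resize(im,None,fx=scale,fy=scale,interpolation=cv2.INTER_CUBIC)
    cv2.imwrite(f'pics/{name}.png',im)
    return {k:v for k,v in c.items() if k!='color'}
def hit(name,u,v,z):
    d=np.load(f'pics/{name}.npz');p=np.linalg.inv(d['K'])@[u,v,1]
    r=d['A']@[p[0],-p[1],-1]
    return np.round(d['E']+r*(z-d['E'][2])/r[2],4)
def proj(name,P):
    d=np.load(f'pics/{name}.npz');c=d['A'].T@(np.array(P)-d['E']);q=d['K']@[c[0],-c[1],-c[2]]
    return np.round(q[:2]/q[2],1)
E
python3 - <<'E'
from h import *
for c in ['top','side','wrist']: print(snap(c,c+'0'))
print(ctrl.get_obs())
a=cv2.imread('pics/top0.png')
cv2.imwrite('pics/t.png',cv2.resize(a,(800,600),interpolation=cv2.INTER_CUBIC))
E
```

```text
{'camera_matrix': array([[489.64612353,   0.        , 280.01241454],
       [  0.        , 489.64612353, 210.88789369],
       [  0.        ,   0.        ,   1.        ]]), 'eye': array([ 0.21713726, -0.03201272,  1.58909453]), 'attitude': array([-0.70055434, -0.05051687,  0.06241194,  0.70906728])}
{'camera_matrix': array([[420.18844126,   0.        , 278.38764377],
       [  0.        , 420.18844126, 215.20602511],
       [  0.        ,   0.        ,   1.        ]]), 'eye': array([ 0.05973968, -1.23770639,  0.97590053]), 'attitude': array([ 0.87209311,  0.45968762, -0.06831134, -0.15321379])}
{'camera_matrix': array([[300.91323108,   0.        , 280.86145935],
       [  0.        , 300.91323108, 208.14529796],
       [  0.        ,   0.        ,   1.        ]]), 'T_tool_cam': array([[-2.18818384e-04,  9.52735937e-01,  3.03799582e-01,
         7.88901884e-02],
       [ 9.99999818e-01,  3.76723858e-05,  6.02128902e-04,
        -1.77907308e-04],
       [ 5.62224989e-04,  3.03799658e-01, -9.52735772e-01,
        -1.43852369e-01],
       [ 0.00000000e+00,  0.00000000e+00,  0.00000000e+00,
         1.00000000e+00]])}
{'time_s': 0.15, 'q': array([-1.32729753e+00,  1.81389153e-01,  1.60773062e+00,  2.57291910e-05,
        1.35379708e+00, -2.06307978e-01]), 'dq': array([ 0.00309159, -0.00089906, -0.00276401,  0.00027441, -0.00209929,
        0.00092946]), 'joint_efforts': array([ 8.58938802e-04, -4.45261359e+01, -3.51693463e+01, -2.99573394e-04,
        5.86915703e-03, -6.41154841e-06]), 'eef_pos': array([ 0.24992605, -0.51740141,  0.23060361]), 'eef_rot': array([-6.62217174e-04,  9.74816064e-01,  2.23009425e-01,  2.47611172e-07]), 'wrist_force': array([-0.49590344, -0.09252944, -0.27666605]), 'torque': array([-0.06135205, -0.01442824, -0.0031556 ]), 'opening': 1.0007613101744304}
```

View pics/t.png

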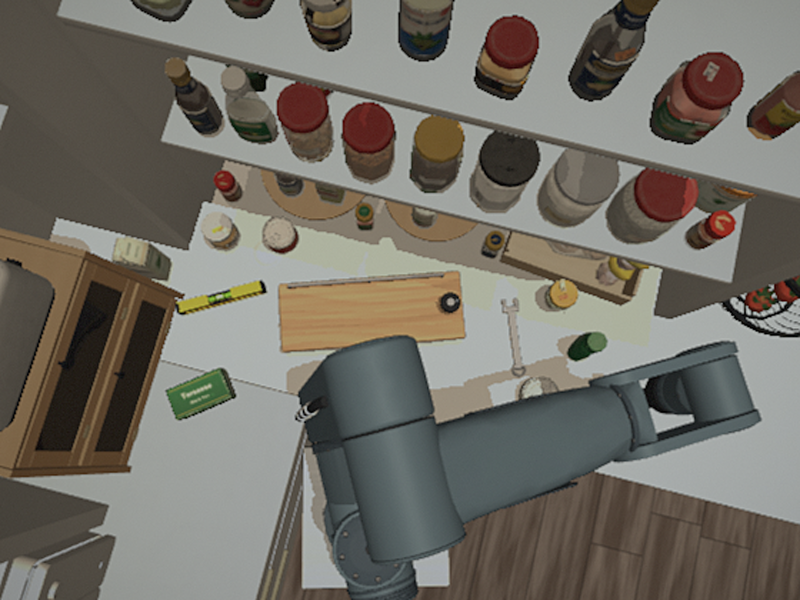

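View pics/side0.png

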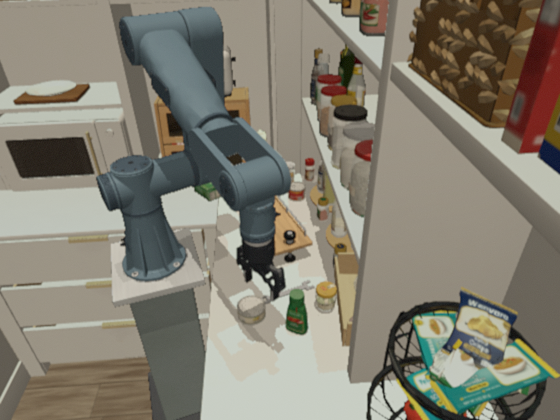

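The top view shows the level at about (221,296), the board's corners at (279,285), (460,272), (465,338) and (282,352), and the wheel at (450,302). The side view shows shelving beyond the worktop shelf.

Run:
```python
from h import *
s=.7
f=lambda u,v,z:hit('top0',u*s,v*s,z)
print('level',[f(*p,.042) for p in [(178,305),(266,288),(221,296)]])
print('shelf',[f(*p,.076) for p in [(279,285),(460,272),(465,338),(282,352)]])
print('wheel',f(450,302,.115))
for n,u,v,z in [('tea',201,393,.067),('green',594,343,.145),('olive',563,292,.082),('mush',220,229,.094),('red',281,232,.058),('flat',540,388,.04),('sp1',510,300,0),('sp2',518,374,0),('cab top edge',178,295,.2),('cab',85,250,.3)]: print(n,f(u,v,z))
a=cv2.imread('pics/top0_full.png')
cv2.imwrite('pics/c1.png',cv2.resize(a[130:280,110:440],(792,360),interpolation=cv2.INTER_CUBIC))
```

```text
level [array([0.4634, 0.4349, 0.042 ]), array([0.4998, 0.2401, 0.042 ]), array([0.4827, 0.34  , 0.042 ])]
shelf [array([0.5   , 0.2058, 0.076 ]), array([ 0.5251, -0.1926,  0.076 ]), array([ 0.3785, -0.1995,  0.076 ]), array([0.3527, 0.1973, 0.076 ])]
wheel [ 0.452  -0.1653  0.115 ]
tea [0.2674 0.3711 0.067 ]
green [ 0.3576 -0.4604  0.145 ]
olive [ 0.4768 -0.4172  0.082 ]
mush [0.6229 0.3338 0.094 ]
red [0.6244 0.2059 0.058 ]
flat [ 0.2696 -0.3661  0.04  ]
sp1 [ 0.4735 -0.3144  0.    ]
sp2 [ 0.3032 -0.3261  0.    ]
cab top edge [0.4585 0.3879 0.2   ]
cab [0.5287 0.5344 0.3   ]
```

View pics/c1.png

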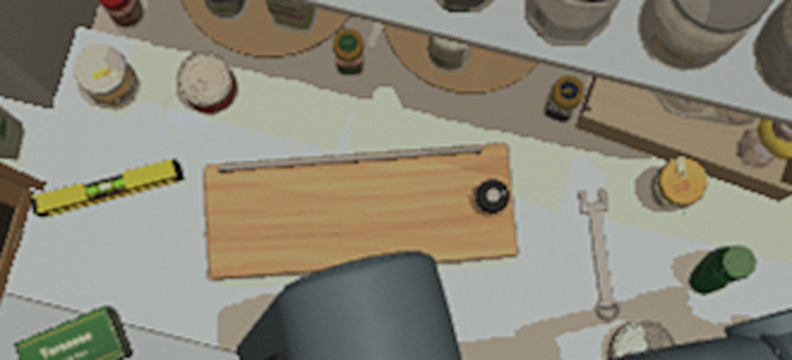

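Run:
```python
from h import *
def ray(n,u,v):
    d=np.load(f'pics/{n}.npz');p=np.linalg.inv(d['K'])@[u,v,1];r=d['A']@[p[0],-p[1],-1];return d['E'],r/np.linalg.norm(r)
for a,b in [((667*.7,192*.7),(367,150)),((507*.7,155*.7),(350,113))]:
    E1,r1=ray('top0',*a);E2,r2=ray('side0',*b)
    s=np.linalg.lstsq(np.c_[r1,-r2],E2-E1,rcond=None)[0]
    print(E1+s[0]*r1,E2+s[1]*r2)
for z in (.2,.3,.4,.5):
    print(z,[hit('top0',u*.7,v*.7,z) for u,v in [(165,135),(450,205),(735,275)]],'cab',[hit('top0',u*.7,v*.7,z) for u,v in [(85,250),(0,235)]])
print('cabbot',[hit('top0',u*.7,v*.7,0) for u,v in [(180,295),(130,470)]])
```

```text
[ 0.55257606 -0.4684434   0.54839551] [ 0.5385402  -0.46346956  0.54178562]
[ 0.61996478 -0.2235986   0.5346933 ] [ 0.6189761  -0.22324592  0.53425149]
0.2 [array([0.7966, 0.4273, 0.2   ]), array([ 0.6407, -0.1626,  0.2   ]), array([ 0.4879, -0.741 ,  0.2   ])] cab [array([0.5528, 0.5784, 0.2   ]), array([0.5856, 0.751 , 0.2   ])]
0.3 [array([0.7549, 0.3943, 0.3   ]), array([ 0.6103, -0.1532,  0.3   ]), array([ 0.4684, -0.69  ,  0.3   ])] cab [array([0.5287, 0.5344, 0.3   ]), array([0.5591, 0.6946, 0.3   ])]
0.4 [array([0.7132, 0.3612, 0.4   ]), array([ 0.5798, -0.1438,  0.4   ]), array([ 0.4489, -0.6389,  0.4   ])] cab [array([0.5045, 0.4905, 0.4   ]), array([0.5326, 0.6383, 0.4   ])]
0.5 [array([0.6715, 0.3281, 0.5   ]), array([ 0.5493, -0.1344,  0.5   ]), array([ 0.4294, -0.5879,  0.5   ])] cab [array([0.4803, 0.4465, 0.5   ]), array([0.506 , 0.5819, 0.5   ])]
cabbot [array([0.4932, 0.4438, 0.    ]), array([0.1033, 0.5391, 0.    ])]
```

arm_command(plan=[32,-36.5,0,0,32,-36.5,0,0,32,-36.5,0,0,32,-36.5,0,0,32,-36.5,0,0,32,-36.5,0,0,32,-36.5,0,0,32,-36.5,0,0,32,-36.5,0,0,32,-36.5,0,0,32,-36.5,0,0,32,-36.5,0,0,32,-36.5,0,0,32,-36.5,0,0,32,-36.5,0,0,32,-36.5,0,0,32,-36.5,0,0,32,-36.5,0,0])

```text
time_s: 1.95
eef_pos: [0.483, 0.3264, 0.2309]
eef_rot: [0.0, 0.975, 0.223, -0.0]
wrist_force: [0.8, -0.9, -0.2]
opening: 1.001
```

arm_command(plan=[0,0,5,-0.145,0,0,5,-0.145,0,0,5,-0.145,0,0,5,-0.145,0,0,5,-0.145,0,0,5,-0.145,0,0,5,-0.145,0,0,5,-0.145,0,0,5,-0.145,0,0,0,0,0,0,0,0], grip=0.75)

```text
time_s: 3.05
eef_pos: [0.4829, 0.3242, 0.1861]
eef_rot: [-0.0, 0.641, 0.768, -0.0]
wrist_force: [-0.6, 0.0, 0.1]
opening: 0.75
```

Run:
```python
from h import *
snap('wrist','w1')
```

```text
(no output)
```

View pics/w1.png

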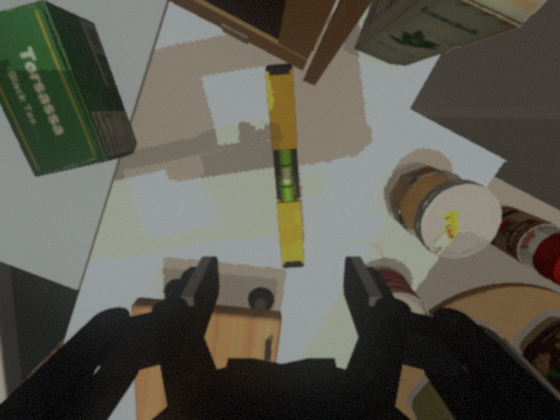

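The wrist view shows the level running from (279,67) to (292,265), with the window at (287,176). The cabinet is close beyond its far end.

Run:
```python
from h import *
a,b,m=[hit('w1',*p,.042) for p in [(279,67),(292,265),(287,176)]]
print(a,b,m,(a+b)/2,np.linalg.norm(a-b),np.degrees(np.arctan2(a[1]-b[1],a[0]-b[0])))
o=ctrl.get_obs();T=rot(o['eef_rot']);print(np.degrees(np.arctan2(T[1,0],T[0,0])))
for t in [(a+b)/2]:
    g=t+(b-a)/np.linalg.norm(b-a)*.008; g[2]=.006
    print(g,1000*T.T@(g-o['eef_pos']))
print('tool at z0.006 pix', proj('w1',[*(o['eef_pos'][:2]),.042]))
print('cabinet', [hit('w1',*p,.0) for p in [(305,82)]])
```

```text
[0.4614 0.4382 0.042 ] [0.5093 0.2505 0.042 ] [0.4862 0.3444 0.042 ] [0.48535 0.34435 0.042  ] 0.19371551305974435 104.31601279832375
100.34124521378213
[0.48732816 0.33659843 0.006     ] [ 11.35611167   6.34604815 180.3912602 ]
tool at z0.006 pix [280.2 195.2]
cabinet [array([0.4886, 0.4346, 0.    ])]
```

arm_command(plan=[3,6,0,-0.06,0,0,45,0,0,0,45,0,0,0,40,0,0,0,30,0,0,0,15,0,0,0,5,0,0,0,0,0])

```text
time_s: 3.9
eef_pos: [0.489, 0.3286, 0.0068]
eef_rot: [0.0, 0.616, 0.788, 0.0]
wrist_force: [0.3, 0.4, 0.8]
opening: 0.751
```

arm_command(plan=[0,0,0,0,0,0,0,0,0,0,0,0,0,0,0,0,0,0,0,0,0,0,0,0], grip=0)

```text
time_s: 4.5
eef_pos: [0.4897, 0.3288, 0.008]
eef_rot: [0.001, 0.616, 0.788, 0.001]
wrist_force: [-0.1, -0.7, 6.9]
opening: 0.269
```

arm_command(plan=[0,0,-15,0,0,0,-35,0,0,0,-40,0,0,0,-40,0,-38,-16,0,0,-38,-16,0,0,-38,-16,0,0,-38,-16,0,0,-38,-16,0,0,-38,-16,0,0,-38,-16,0,0,-38,-16,0,0,-3,-3,0,0.09,0,0,0,0.09,0,0,0,0,0,0,0,0])

```text
time_s: 6.1
eef_pos: [0.4354, -0.0011, 0.1367]
eef_rot: [0.0, 0.683, 0.73, 0.0]
wrist_force: [1.1, -0.6, -3.4]
opening: 0.274
```

Run:
```python
from h import *
snap('wrist','w2');snap('top','t2',(150,150,390,290),3.3)
o=ctrl.get_obs();print(o['eef_pos'],o['wrist_force'])
```

```text
[ 0.43545184 -0.00088958  0.13651767] [ 1.66090142e-03 -3.16875107e-01 -2.80398091e+00]
```

View pics/w2.png

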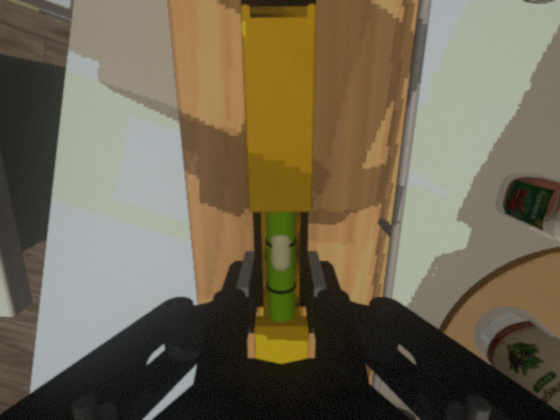

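The level is held straight and lines up with the board, about 7 mm to the robot's side of the middle. Next I lower it.

arm_command(plan=[0,4,20,0,0,0,20,0,0,0,8,0,0,0,1,0,0,0,0,0])

```text
time_s: 6.7
eef_pos: [0.4396, -0.0008, 0.0876]
eef_rot: [-0.0, 0.684, 0.73, -0.0]
wrist_force: [0.2, 0.5, -1.6]
opening: 0.276
```

arm_command(plan=[0,0,1,0,0,0,0,0])

```text
time_s: 6.9
eef_pos: [0.44, -0.0011, 0.087]
eef_rot: [0.001, 0.684, 0.729, 0.0]
wrist_force: [0.2, -0.7, -2.1]
opening: 0.273
```

arm_command(plan=[0,0,1,0,0,0,0,0])

```text
time_s: 7.1
eef_pos: [0.4398, -0.0011, 0.0856]
eef_rot: [0.0, 0.684, 0.729, 0.0]
wrist_force: [-0.5, 0.4, -1.3]
opening: 0.274
```

arm_command(plan=[0,0,1,0,0,0,0,0])

```text
time_s: 7.3
eef_pos: [0.4399, -0.0012, 0.085]
eef_rot: [0.0, 0.684, 0.729, 0.0]
wrist_force: [-2.4, -1.5, 5.9]
opening: 0.271
```

arm_command(plan=[0,0,1,0,0,0,0,0])

```text
time_s: 7.5
eef_pos: [0.4399, -0.0013, 0.0845]
eef_rot: [0.0, 0.684, 0.729, -0.0]
wrist_force: [-5.0, -0.7, 11.9]
opening: 0.272
```

arm_command(plan=[0,0,-1,0,0,0,0,0,0,0,0,0,0,0,0,0], grip=0.55)

```text
time_s: 7.9
eef_pos: [0.4394, -0.0009, 0.0842]
eef_rot: [-0.0, 0.684, 0.729, -0.0]
wrist_force: [0.3, 0.4, 0.2]
opening: 0.554
```

arm_command(plan=[0,0,-15,0,0,0,-45,0,0,0,-40,0,-40,0,0,0,-40,0,0,0,-20,0,0,0,0,0,0,0,0,0,0,0])

```text
time_s: 8.7
eef_pos: [0.4455, -0.1006, 0.1839]
eef_rot: [-0.001, 0.685, 0.729, 0.0]
wrist_force: [-1.1, -0.1, -0.0]
opening: 0.55
```

Run:
```python
from h import *
snap('wrist','w3')
o=ctrl.get_obs();print(o['time_s'],o['eef_pos'],o['q'])
```

```text
8.75 [ 0.44554038 -0.10003675  0.18393206] [-4.82103266e-01 -3.90644864e-02  1.94166345e+00  4.55127726e-04
  1.24003621e+00 -5.46113218e-01]
```

View pics/w3.png

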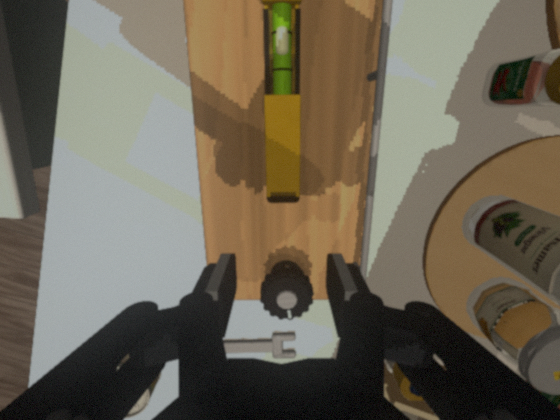

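arm_command(plan=[40,0,0,0,20,0,0,0,0,0,0,0,0,0,0,0,0,0,0,0,0,0,0,0,0,0,0,0,0,0,0,0])

```text
time_s: 9.55
eef_pos: [0.442, -0.0414, 0.1842]
eef_rot: [-0.0, 0.684, 0.729, -0.0]
wrist_force: [-0.7, -0.0, -0.2]
opening: 0.551
```

Run:
```python
from h import *
print('wheel',hit('w3',286,292,.115),'level end',hit('w3',284,195,.118), 'board right end', hit('w3',285,300,.075))
o=ctrl.get_obs();print(o['time_s'],o['eef_pos'])
snap('wrist','w4')
m=proj('w4',[.438,.0148,.118]);print(m)
a=cv2.imread('pics/w4_full.png');u,v=int(m[0]),int(m[1]);x0,y0=u-35,max(v-60,0);print(x0,y0)
c=a[y0:y0+120,x0:x0+70];cv2.imwrite('pics/w4c.png',cv2.resize(np.rot90(c),(720,420),interpolation=cv2.INTER_CUBIC))
```

```text
wheel [ 0.4543 -0.1611  0.115 ] level end [ 0.4473 -0.0788  0.118 ] board right end [ 0.4564 -0.1962  0.075 ]
9.55 [ 0.44203445 -0.04136997  0.18424588]
[278.9 146. ]
243 86
```

View pics/w4c.png

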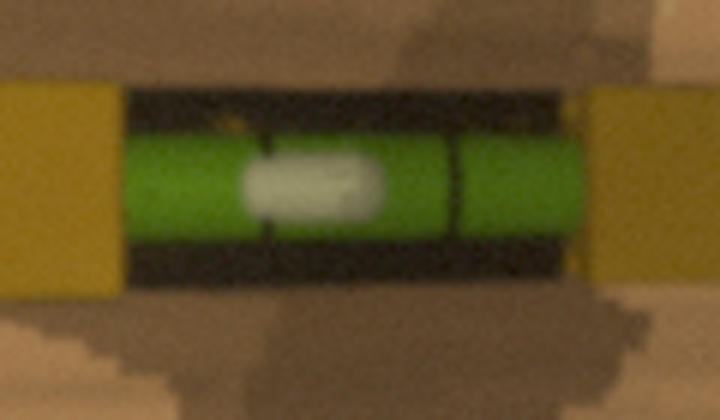

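The bubble's middle is at 313 px between lines at 264 and 454 px. That puts it 4.8 mm away from the foot with no pressing, so the wheel needs about (4.8+3.0)/3.2 = 2.44 rad clockwise.

arm_command(plan=[-41,1,0,0,-41,1,0,0,-41,1,0,0,0,0,0,-0.15,0,0,0,-0.15,0,0,0,-0.15,0,0,0,-0.15,0,0,0,-0.15,0,0,0,-0.15,0,0,0,0,0,0,0,0], grip=0.8)

```text
time_s: 10.7
eef_pos: [0.4528, -0.1636, 0.1843]
eef_rot: [-0.0, 0.301, 0.954, 0.0]
wrist_force: [0.3, 0.0, 0.8]
opening: 0.803
```

Run:
```python
from h import *
snap('wrist','w5',(140,150,420,360),2.8)
o=ctrl.get_obs();print(o['time_s'],o['eef_pos'],o['q'][5])
```

```text
10.75 [ 0.45284621 -0.16354812  0.18426103] -1.55392613294802
```

View pics/w5.png

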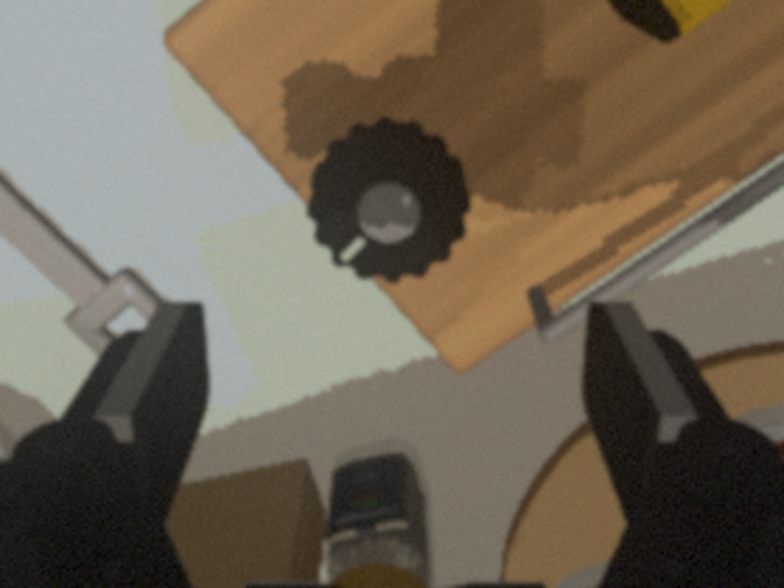

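Run:
```python
from h import *
o=ctrl.get_obs();T=rot(o['eef_rot'])
for v in (199,203):
  for z in (.112,.114):
    w=hit('w5',140+388/2.8,150+v/2.8,z);w2=np.array([*w[:2],.091]);print(w,np.round(1000*T.T@(w2-o['eef_pos']),1))
a=hit('w5',140+308/2.8,150+199/2.8,.114);b=hit('w5',140+469/2.8,150+199/2.8,.114);print(np.linalg.norm(a-b))
```

```text
[ 0.4539 -0.1651  0.112 ] [-1.8 -0.7 93.3]
[ 0.4533 -0.1647  0.114 ] [-1.  -0.7 93.3]
[ 0.4548 -0.1658  0.112 ] [-2.9 -0.7 93.3]
[ 0.4542 -0.1654  0.114 ] [-2.2 -0.7 93.3]
0.04350126434944159
```

arm_command(plan=[-2,-0.7,30,0,0,0,30,0,0,0,25,0,0,0,8,0,0,0,0,0])

```text
time_s: 11.25
eef_pos: [0.4534, -0.1647, 0.0904]
eef_rot: [-0.001, 0.299, 0.954, 0.0]
wrist_force: [-0.2, -0.2, -0.1]
opening: 0.798
```

arm_command(plan=[0,0,0,0,0,0,0,0,0,0,0,0,0,0,0,0,0,0,0,0], grip=0)

```text
time_s: 11.75
eef_pos: [0.4545, -0.1669, 0.0934]
eef_rot: [0.001, 0.299, 0.954, -0.002]
wrist_force: [-5.6, -3.5, 6.0]
opening: 0.492
```

arm_command(plan=[-1,-1.2,-2,0,0,0,0,0.12,0,0,0,0.12,0,0,0,0.12,0,0,0,0.12,0,0,0,0.12])

```text
time_s: 12.35
eef_pos: [0.4542, -0.167, 0.0936]
eef_rot: [0.0, 0.569, 0.822, -0.0]
wrist_force: [-0.1, -2.3, -6.2]
opening: 0.493
```

arm_command(plan=[0,0,1,0.12,0,0,0,0.12,0,0,0,0.12,0,0,0,0.12,0,0,0,0.12,0,0,0,0.12,0,0,0,0.12,0,0,0,0.12,0,0,0,0.12,0,0,0,0.12,0,0,0,0.12,0,0,0,0.12,0,0,0,0.12,0,0,0,0.12,0,0,0,0.12,0,0,0,0.04,0,0,0,0,0,0,0,0])

```text
time_s: 14.15
eef_pos: [0.4539, -0.1668, 0.0935]
eef_rot: [-0.0, 0.999, 0.047, -0.0]
wrist_force: [-5.5, -0.2, 5.4]
opening: 0.491
```

Run:
```python
from h import *
o=ctrl.get_obs();print(o['wrist_force'],o['torque'],o['q'])
```

```text
[-5.53697878 -0.22700009  5.41437755] [ 0.38972408  0.92956423 -0.03762631] [-5.97870372e-01  1.57102037e-01  1.94360625e+00 -4.22824891e-04
  1.04160192e+00  8.78713706e-01]
```

arm_command(plan=[0,0,0,0,0,0,0,0,0,0,0,0], grip=0.8)

```text
time_s: 14.45
eef_pos: [0.4549, -0.167, 0.0929]
eef_rot: [0.0, 0.999, 0.047, 0.001]
wrist_force: [-0.8, -0.6, 0.2]
opening: 0.803
```

arm_command(plan=[0,0,-10,0,0,0,-30,0,0,0,-40,0,0,0,0,0.03])

```text
time_s: 14.85
eef_pos: [0.4576, -0.1688, 0.1787]
eef_rot: [0.003, 0.999, 0.032, 0.004]
wrist_force: [-0.2, -0.3, 0.3]
opening: 0.803
```

Run:
```python
from h import *
c=hit('w4',281.7,145.8,.113);print(c)
o=ctrl.get_obs();T=rot(o['eef_rot']);print(o['wrist_force'],np.degrees(np.arctan2(T[1,0],T[0,0])),1000*T.T@(np.array([*c[:2],.15])-o['eef_pos']))
```

```text
[0.44   0.0146 0.113 ]
[-0.21415704 -0.25199241  0.26781762] 3.706849392576795 [  -5.9594465  -184.29544432   27.42846762]
```

arm_command(plan=[-1.5,-46,0,0,-1.5,-46,0,0,-1.5,-46,0,0,-1,-45,0,0,0,0,25,0,0,0,25,0,0,0,0,0,0,0,0,0], grip=1)

```text
time_s: 15.65
eef_pos: [0.4371, 0.0155, 0.123]
eef_rot: [-0.0, 0.999, 0.032, -0.0]
wrist_force: [-0.2, -0.1, 0.5]
opening: 1.003
```

Run:
```python
from h import *
snap('wrist','w6',(140,60,420,270),2.8)
o=ctrl.get_obs();T=rot(o['eef_rot']);print(o['wrist_force'],o['eef_pos'])
```

```text
[-0.60053927 -0.15990874 -0.30444134] [0.43773975 0.01517027 0.12358826]
```

View pics/w6.png

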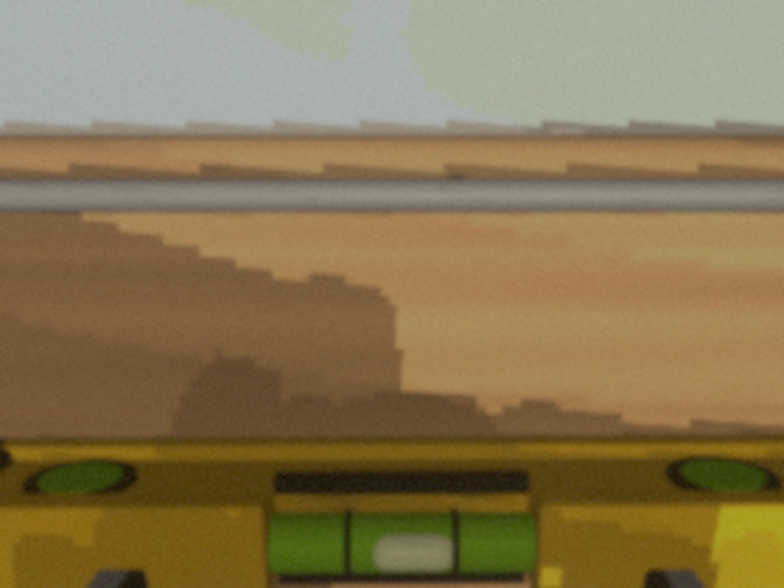

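The bubble is 2.3 mm towards the foot with no pressing, which should come to about -0.7 mm under load. The fingers sit symmetrically about the vial. Now I press.

arm_command(plan=[2,0,10,0,0,0,3,0,0,0,1,0,0,0,0,0,0,0,0,0])

```text
time_s: 16.2
eef_pos: [0.439, 0.0156, 0.1084]
eef_rot: [0.0, 0.999, 0.032, 0.0]
wrist_force: [1.0, 0.8, -0.7]
opening: 1.002
```

arm_command(plan=[0,0,1,0,0,0,0,0])

```text
time_s: 16.4
eef_pos: [0.4389, 0.0156, 0.1073]
eef_rot: [0.0, 0.999, 0.032, 0.0]
wrist_force: [0.1, -0.4, 0.2]
opening: 0.997
```

arm_command(plan=[0,0,1,0,0,0,0,0])

```text
time_s: 16.6
eef_pos: [0.4392, 0.0156, 0.1068]
eef_rot: [0.0, 0.999, 0.033, 0.0]
wrist_force: [-2.1, -0.3, 4.3]
opening: 0.999
```

arm_command(plan=[0,0,1,0,0,0,0,0])

```text
time_s: 16.8
eef_pos: [0.4395, 0.0155, 0.1066]
eef_rot: [0.0, 0.999, 0.033, 0.0]
wrist_force: [-5.5, 0.4, 12.9]
opening: 1.0
```

arm_command(plan=[0,0,0,0,0,0,0,0,0,0,0,0,0,0,0,0,0,0,0,0,0,0,0,0,0,0,0,0,0,0,0,0,0,0,0,0,0,0,0,0,0,0,0,0,0,0,0,0,0,0,0,0,0,0,0,0,0,0,0,0,0,0,0,0,0,0,0,0,0,0,0,0,0,0,0,0,0,0,0,0])

```text
time_s: 18.8
eef_pos: [0.4395, 0.0155, 0.1066]
eef_rot: [0.0, 0.999, 0.033, 0.0]
wrist_force: [-4.9, -0.5, 13.5]
opening: 0.997
```

Run:
```python
from h import *
snap('wrist','w7',(200,220,360,300),5)
o=ctrl.get_obs();print(o['wrist_force'],o['torque'],o['eef_pos'],o['time_s'])
```

```text
[-4.63271528  0.25154698 13.1024728 ] [0.38536582 0.7468136  0.1632187 ] [0.43949752 0.01552154 0.10664093] 18.85
```

View pics/w7.png

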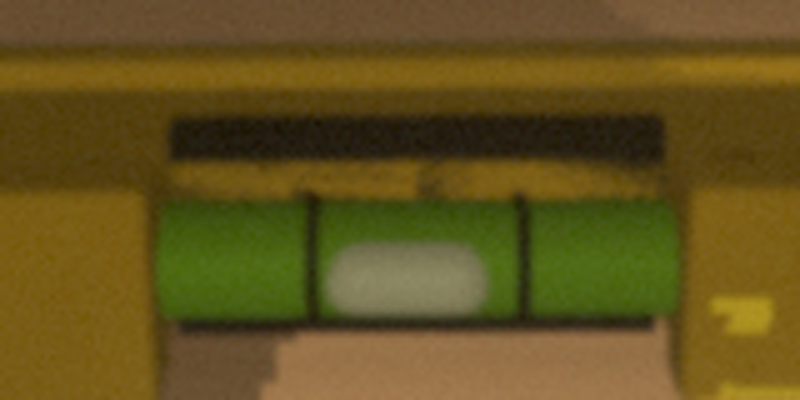

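The bubble spans 325 to 490 px, middle 407, between lines at 312 and 523 px. That is about 0.9 mm from centre under 13 N, so it is well between the lines and I hand in.

```bash
python3 -c "
from bench import ctrl
print(ctrl.hand_in()); print(ctrl.get_obs()['wrist_force'])"
```

```text
the job is handed in; nothing more can be done
None
the job is handed in; nothing more can be done
```

I laid the spirit level lengthwise along the middle of the shelf board and let go. I then turned the screw foot's wheel 2.44 rad clockwise in one grip. I handed in at about 19 s with the open fingers pressing on both of the level's rails.

- **Bubble under load:** it settled about 0.9 mm from centre, away from the foot and well between its lines. I had predicted 0.7 mm from the reading with no pressing.
- **Force:** the last reading was a steady 13 N or so downwards, a little above your 10 N but inside the 8 to 30 N range. There was also about 5 N sideways.
- **Level position:** from the images it lies roughly 12 mm towards the fixed feet and parallel to the board.
- **Groceries and spanner:** I saw no contact with any of them, but I did not take a final picture to check that they are where they started. A force reading after hand-in was not available.

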